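# Clear the lip and flip the salt box open

## Robot

A 6-joint arm with a two-finger parallel gripper is mounted at the origin on a cart in front of the work surface, level with it; the furniture and walls round the work are solid. World frame = base frame: x ahead of the robot, y to its left, z up, the work surface at z = 0. Lengths are in m, angles in rad, forces in N, time in s.
With the tool pointing down it reaches from about 0.35 to 0.975 m from the base axis. Payload 4.9 kg.
Tool frame: the origin (TCP) lies midway between the tips of the shut fingers; the grasp point (between the pads) lies 19 mm behind it; z points along the fingers, y is the line along which they close (so a half turn about z gives the same grasp; the last joint's range is limited). The gripper opens to 85 mm and grips with 20 to 120 N. Pads are 22 mm wide; open, the fingers measure 114 mm over their backs; the gripper's body (76 mm by 85 mm) begins 54 mm behind the grasp point. The pads swing forward as they close: fully open they stand 13 mm farther back than shut.
Start: joints at [-1.444, 0.053, 1.613, -0, 1.476, -0.119], TCP at [0.152, -0.606, 0.231] pointing down, gripper open.
Joint ranges: [-3.01, 3.01], [-1.01, 2.22], [0.06, 2.58], [-1.02, 4.17], [0.09, 2.62], [-3.14, 3.14]. Speed limits (rad/s): [2.57, 2.57, 3.14, 3.14, 3.14, 3.14].

## Interface

Orientations are given as a unit quaternion [w, x, y, z].
In Python, from plant import manip gives the robot as it stands.
- The arm moves only by the tool carry_out, never from a script. Its argument "moves" is a list of rows, each a list of 7 numbers: the opening, from 0 (shut) to 1 (fully open), then the shift along the tool's x, y, z normalised to -1 to 1, where 1 is 0.4 m, then the turn, a rotation vector about the tool's x, y, z normalised to -1 to 1, where 1 is 0.5 rad. In form: [[grip, dx, dy, dz, rx, ry, rz], ...]. A call has 1 to 8 rows; each row is the pose to reach, as a shift and turn from the pose commanded when the call began, along the tool's axes at that moment; what a row does not reach only later rows make up. A row lasts 1/12 s, in which the tool goes at most 41.7 mm and 7.16 degrees, less where a joint would pass 70% of its speed; a pose out of reach is approached as far as the arm can. A call with a number of a shift or a turn outside -1 to 1 is refused whole. A call with a gripper value outside its range is refused whole. The fingers move at their own pace and stop on an object; the grip force is fixed at half the most. Time passes only in rows, so rows that repeat a pose let the fingers close. It gives the time, the measured TCP pose, the force and the opening at its end, in the units of the state.
- manip.state(): the state, without advancing time (a new reading comes with each control period).
- manip.grab_frame(name): name is "scene" or "side" or "wrist"; returns the picture (480x640x3 uint8, red, green, blue); there is no depth.
- manip.camera_info(name): a dict with "intrinsics" (3x3 intrinsics, pixels), "distortion" ([k1, k2, p1, p2, k3] as OpenCV has them; the pictures are not rectified), "extrinsics" (4x4, takes a point from world to camera coordinates). Camera axes: x right, y down, z forward; pixel columns grow to the right and rows downward; lengths in m; the calibration is good to about 2 mm. A picture is of the moment at which its call begins: read the wrist's pose just before it. camera_info takes no time and is no camera call; for the wrist camera it gives the pose at the moment of the call.
- manip.job_done(): hands the job in, once; it reports no verdict.
The state is a dict: "time": time; "joint_pos": joint angles; "joint_vel": joint speeds; "joint_efforts": joint torques, N m; "tool_pos": TCP position; "tool_rot": TCP orientation; "contact_force": force on the tool from outside, world axes, zero at the start; "ft_torque": the same for the moment, N m; "gripper_width": opening from 0.0 (shut) to 1.0 (fully open).
Only numpy, scipy, OpenCV 4.12 (cv2) and the standard library are available. Lean on these libraries where they do the work, as an engineer would, in place of code of your own. Each camera call takes 0.05 s, during which the arm holds its last target. There are 200 camera calls.

## Task

A tea carton stands in front of the small wooden salt box and blocks its lid. With the fingertips push the carton sideways along the worktop, to either side, until no part of it is in front of the box; then get a fingertip under the lid's front lip and flip the lid up and over past upright, so that it leans back on its hinge and stays open by itself. Push only: pick nothing up, keep the carton and the box standing flat, leave the box about where it stands (a few centimetres at most), and do not disturb the other things.

Things in the scene. Friction and masses are not known exactly. Their poses are not given: they have to be found in the camera images.
- salt_pig: Small loose box of reddish-brown wood, 90 x 100 mm and 70 mm high, about 0.4 kg, light enough to slide or tip if shoved, with a flat hinged wooden lid on top. Origin: centre of its underside (within 4 mm; the outer face of its front wall is at x = -43 mm, the back wall's at x = +47 mm). Axes: z up, its front with the lip looks along its -x, the hinge is along its y at the back (+x).
- lid_lip (a point): Middle of the front lower edge of the lid, moving with the lid. The lid is a flat board 100 mm (hinge to lip) x 104 mm wide x 8 mm thick, about 80 g; shut, its underside is 71 mm above the worktop and it overhangs the box's front wall by 10 mm, which is the lip to get a fingertip under. At the sides it overhangs only 2 mm.
- hinge (a point): Middle of the hinge axis, in the lid's underside plane at the back of the box, 100 mm behind the lip and 71 mm above the worktop; the axis runs along the box's y.
- salt_pig_lid (a joint): Angle of the lid in rad: 0 shut, 1.57 upright, 1.745 leaning back on its stop. The hinge swings freely: below about 1.5 rad the lid falls shut, beyond that it falls open and rests on its stop.
- tea_carton: Loose closed carton of white and green card, 65 x 142 mm and 73 mm high (solid up to 70), about 150 g, standing on the worktop 10 to 30 mm in front of the lip, its long side roughly parallel to it. Origin: centre of its underside; x across its short way, y along its 142 mm length, z up.
- carton_corner_a (a point): Bottom corner of the carton at its (-x, -y).
- carton_corner_b (a point): Bottom corner of the carton at its (-x, +y).
- carton_corner_c (a point): Bottom corner of the carton at its (+x, -y).
- carton_corner_d (a point): Bottom corner of the carton at its (+x, +y).
- mug: Bystander: green and cream mug, 78 x 113 x 101 mm, at the left. Origin under its middle.
- lemon: Bystander: yellow lemon, 78 x 55 x 56 mm, near left. Origin under its middle.
- apple: Bystander: red apple, 80 mm wide, 69 mm high, left. Origin under its middle.
- spice_jar: Bystander: glass spice jar with white and blue label and black cap, 41 mm wide, 105 mm high, at the right. Origin under its middle.
- tin: Bystander: flat golden food tin, 86 mm wide, 40 mm high, at the right. Origin under its middle.
- dark_jar: Bystander: spice jar with a green and black label and dark cap, 41 mm wide, 105 mm high, behind the box. Origin under its middle.
There are look-alikes about, which are no part of the job. What is meant by the tea_carton is not purple, red or turquoise, and is the larger of those in its own colour.

How it is judged:
By the outcome, as a careful person would: the job done as asked, in the order asked, and still so for the second after the job is handed in, with the robot touching nothing.
It also fails if it takes over 53 s, if anything falls off the work surface, if the arm or the gripper's body presses on something with over 40 N, if the wrist force passes 120 N, or if a joint passes its speed limit or range.

## Working session

There is one attempt and no reset: what is moved stays moved. The work goes in short steps, Python scripts to look and compute and a tool call to move; the robot and the scene stay as the last step left them, time stands still between calls to the robot, and variables do not carry over. Pictures are saved under pics/ and viewed, on a budget of 10 in all, crops included, one or two more only if the job needs it, and the job is handed in when it is done.

Besides the shell and the picture viewer there is one more tool, called after "Call:" in YAML: its name, and indented under it one key for each argument. carry_out: Moves the arm, as the interface text tells. Scaled input: -1 to 1 covers 0.4 m each way for a shift and 0.5 rad each way for a turn. Its arguments: {"type":"object","properties":{"moves":{"type":"array"}},"required":["moves"]}

```bash
mkdir -p pics; cat > h.py <<'E'
import numpy as np, cv2
from plant import manip
from scipy.spatial.transform import Rotation as R
def snap(n,f):
    im=manip.grab_frame(n); cv2.imwrite('pics/'+f,im[:,:,::-1]); return im
def ray(n,uv,z):
    c=manip.camera_info(n);K=np.array(c['intrinsics']);E=np.array(c['extrinsics'])
    p=cv2.undistortPoints(np.array(uv,float).reshape(-1,1,2),K,np.array(c['distortion']))[:,0]
    d=np.c_[p,np.ones(len(p))]@E[:3,:3]; o=-E[:3,:3].T@E[:3,3]
    z=np.broadcast_to(z,len(d)); return o+d*((z-o[2])/d[:,2])[:,None]
def proj(n,P):
    c=manip.camera_info(n);E=np.array(c['extrinsics'])
    return cv2.projectPoints(np.array(P,float).reshape(-1,1,3),cv2.Rodrigues(E[:3,:3])[0],E[:3,3],np.array(c['intrinsics']),np.array(c['distortion']))[0][:,0]
E
python3 - <<'E'
from h import *
snap('scene','a.png');snap('side','b.png')
s=manip.state();print(s['time'],s['tool_pos'],s['tool_rot'],s['contact_force'])
for n in('scene','side'):
    c=manip.camera_info(n);E=np.array(c['extrinsics']);print(n,-E[:3,:3].T@E[:3,3],E[2,:3])
E
```

```text
0.1 [ 0.15200958 -0.60564921  0.23016418] [-9.36881326e-04  9.92457156e-01  1.22588403e-01 -1.48949162e-06] [-0.02961979  0.43997263 -0.57915923]
scene [-0.62456287  0.02418242  1.09623071] [ 0.75510884 -0.02637216 -0.65506881]
side [ 0.24499019 -1.5399371   1.13406156] [ 0.16764595  0.81109613 -0.560373  ]
```

View pics/a.png

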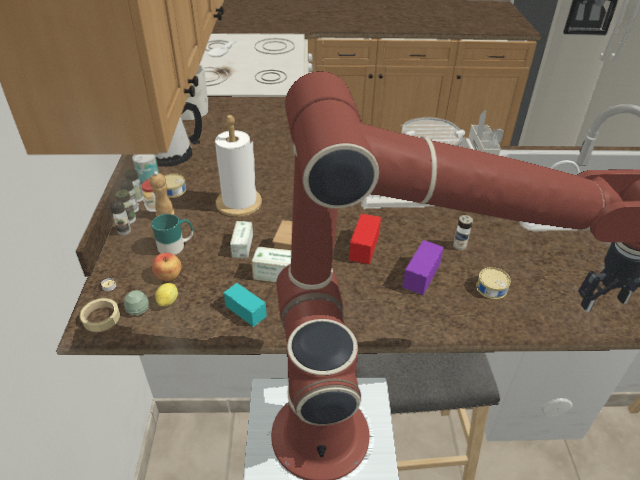

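View pics/b.png

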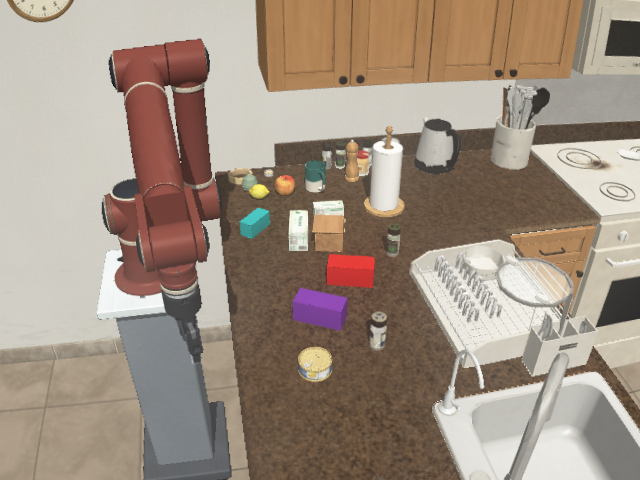

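The scene picture shows the box at about (285,235), partly behind the arm. Carton candidates (scene pixels):
- White/green at (272,265), the larger, directly in front of the box.
- White/green at (242,239), smaller, left of the box.
- Turquoise (245,304), red (366,239) and purple (424,267), all excluded by colour.

The one at (272,265) fits. I'll confirm it in an enlarged crop.

```bash
python3 - <<'E'
import cv2,numpy as np
a=cv2.imread('pics/a.png')[210:300,220:310];b=cv2.imread('pics/b.png')[185:275,265:365]
z=lambda i,s:cv2.resize(i,None,fx=s,fy=s,interpolation=cv2.INTER_CUBIC)
a=z(a,4);b=z(b,4)
cv2.imwrite('pics/c.png',np.hstack([a,b]))
E
```

```text
(no output)
```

View pics/c.png

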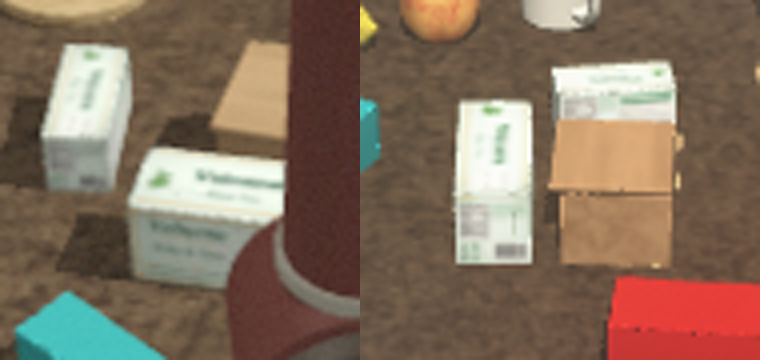

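```bash
python3 - <<'E'
from h import *
S=lambda L:[(265+(x+.5)/4-.5,185+(y+.5)/4-.5) for x,y in L]
A=lambda L:[(220+x/4,210+y/4) for x,y in L]
np.set_printoptions(precision=4,suppress=True)
print('carton top',ray('side',S([(100,101),(172,103),(172,205),(97,200)]),.071))
print('carton bot',ray('side',S([(97,262),(171,264)]),0))
print('lid top',ray('side',S([(196,120),(316,123),(312,192),(191,187)]),.079))
print('box bot',ray('side',S([(200,262),(311,265)]),0))
print('sc carton top',ray('scene',A([(150,148),(130,202)]),.071),ray('scene',A([(137,275)]),0))
print('sc lid',ray('scene',A([(248,42),(213,130)]),.079))
print('2nd carton top (scene)',ray('scene',A([(64,44),(130,44),(115,137),(45,137)]),.07))
print('things side',ray('side',[(259,198),(285,193),(315,190),(393,252),(250,232),(268,217),(330,285)],[0,0,0,0,0,.0,.0]))
print('teal top sc',ray('scene',[(238,286),(265,304),(261,322),(226,304)],[.06,.06,.0,.0]))
print('lemon,apple sc',ray('scene',[(167,295),(167,267)],[.028,.035]))
E
```

```text
carton top [[0.4819 0.1785 0.071 ]
 [0.5414 0.1636 0.071 ]
 [0.5141 0.0112 0.071 ]
 [0.4566 0.0296 0.071 ]]
carton bot [[0.4569 0.0443 0.    ]
 [0.516  0.03   0.    ]]
lid top [[ 0.5541  0.1204  0.079 ]
 [ 0.6513  0.0969  0.079 ]
 [ 0.6248 -0.0034  0.079 ]
 [ 0.5315  0.0219  0.079 ]]
box bot [[0.5398 0.0283 0.    ]
 [0.6282 0.0068 0.    ]]
sc carton top [[0.5354 0.1681 0.071 ]
 [0.4796 0.1779 0.071 ]] [[0.4803 0.178  0.    ]]
sc lid [[0.6444 0.1028 0.079 ]
 [0.5453 0.1239 0.079 ]]
2nd carton top (scene) [[0.6536 0.2402 0.07  ]
 [0.6535 0.1912 0.07  ]
 [0.5484 0.1938 0.07  ]
 [0.5485 0.2433 0.07  ]]
things side [[ 0.3976  0.3997  0.    ]
 [ 0.499   0.418   0.    ]
 [ 0.6154  0.4189  0.    ]
 [ 0.7899 -0.0312  0.    ]
 [ 0.3419  0.1758  0.    ]
 [ 0.4145  0.26    0.    ]
 [ 0.5515 -0.1598  0.    ]]
teal top sc [[0.393  0.2103 0.06  ]
 [0.3286 0.1356 0.06  ]
 [0.3204 0.1488 0.    ]
 [0.3843 0.2469 0.    ]]
lemon,apple sc [[0.3916 0.402  0.028 ]
 [0.4926 0.4202 0.035 ]]
```

The crop confirms it. The carton in front of the box (side 299,230) is the larger white/green one, and the other (side 329,210) is smaller and stands left of the box. The right side has more room, so I'll push the carton to −y along its own length.

```bash
cat >> h.py <<'E'
np.set_printoptions(precision=4,suppress=True)
def down(yaw,tilt=0):
    """tool x yaw for pointing down; used for the push"""
    c,s=np.cos(yaw),np.sin(yaw); return R.from_matrix(np.array([[c,s,0],[s,-c,0],[0,0,-1]]).T.T)
def fwd(yaw,th):
    """fingers pointing along heading yaw, th below horizontal, tool y horizontal"""
    p=np.array([np.cos(yaw)*np.cos(th),np.sin(yaw)*np.cos(th),-np.sin(th)])
    y=np.array([np.sin(yaw),-np.cos(yaw),0]); return R.from_matrix(np.c_[np.cross(y,p),y,p])
def rel(P,Q=None,base=None):
    s=manip.state() if base is None else None
    p0,R0=(s['tool_pos'],R.from_quat(np.roll(s['tool_rot'],-1))) if base is None else base
    Q=R0 if Q is None else Q
    return np.r_[R0.inv().apply(np.array(P)-p0)/.4,(R0.inv()*Q).as_rotvec()/.5]
E
python3 - <<'E'
from h import *
print('purple/red',ray('scene',[(404,286),(424,291),(350,258),(366,262)],0))
s=manip.state();p0=s['tool_pos'];R0=R.from_quat(np.roll(s['tool_rot'],-1))
print(R0.as_matrix())
Q=down(np.radians(-13.5+90)) # tool x along box +y
P=[.509,.203,.2]
print(rel([.42,-.2,.22]), rel(P,Q))
m=[.40,-.2,.22]; print(rel(P,Q,(np.array(m),R0)))
E
```

```text
purple/red [[ 0.4491 -0.2427  0.    ]
 [ 0.4293 -0.2961  0.    ]
 [ 0.5657 -0.0979  0.    ]
 [ 0.5481 -0.1439  0.    ]]
[[ 0.9699  0.2433 -0.0002]
 [ 0.2433 -0.9699  0.0019]
 [ 0.0002 -0.0019 -1.    ]]
[ 0.8966 -0.8206  0.0271  0.      0.      0.    ] [ 1.3576 -1.7436  0.079  -0.0031 -0.0024 -2.1788]
[ 0.5095 -0.9108  0.0518 -0.0031 -0.0024 -2.1788]
```

Call:
carry_out:
  moves:
    - [0.2,0.9,-0.8,0.03,0,0,-0.9]
    - [0.2,0.9,-0.8,0.03,0,0,-0.9]
    - [0.2,0.9,-0.8,0.03,0,0,-0.9]
    - [0.2,0.9,-0.8,0.03,0,0,-0.9]
    - [0.2,0.9,-0.8,0.03,0,0,-0.9]
    - [0.2,0.9,-0.8,0.03,0,0,-0.9]
    - [0.2,0.9,-0.8,0.03,0,0,-0.9]
    - [0.2,0.9,-0.8,0.03,0,0,-0.9]

```text
time: 0.77
tool_pos: [0.3403, -0.3288, 0.2225]
tool_rot: [-0.0, 0.94, 0.341, 0.0]
contact_force: [0.5, -0.9, -0.8]
gripper_width: 0.2
```

```bash
python3 - <<'E'
from h import *
Q=down(np.radians(-13.5+90))
print(rel([.45,0,.22],Q),rel([.509,.203,.2],Q))
E
```

```text
[ 0.7373 -0.4556  0.0065 -0.0005 -0.0005 -1.2799] [ 1.1756 -0.7508  0.0567 -0.0005 -0.0005 -1.2799]
```

Call:
carry_out:
  moves:
    - [0.2,0.9,-0.57,0.0,0,0,-1]
    - [0.2,0.9,-0.57,0.0,0,0,-1]
    - [0.2,0.9,-0.57,0.0,0,0,-1]
    - [0.2,0.9,-0.57,0.0,0,0,-1]
    - [0.2,0.9,-0.57,0.0,0,0,-1]
    - [0.2,0.9,-0.57,0.0,0,0,-1]
    - [0.2,0.9,-0.57,0.0,0,0,-1]
    - [0.2,0.9,-0.57,0.0,0,0,-1]

```text
time: 1.43
tool_pos: [0.4415, -0.0113, 0.2228]
tool_rot: [0.0, 0.827, 0.563, 0.0]
contact_force: [1.3, -1.7, 0.2]
gripper_width: 0.204
```

```bash
python3 - <<'E'
from h import *
Q=down(np.radians(-13.5+90))
print(rel([.509,.203,.12],Q))
E
```

```text
[ 0.5604 -0.0393  0.257   0.0007  0.0001 -0.2787]
```

Call:
carry_out:
  moves:
    - [0.2,0.55,-0.04,0.2,0,0,-0.28]
    - [0.2,0.55,-0.04,0.2,0,0,-0.28]
    - [0.2,0.55,-0.04,0.2,0,0,-0.28]
    - [0.2,0.55,-0.04,0.2,0,0,-0.28]
    - [0.2,0.55,-0.04,0.2,0,0,-0.28]
    - [0.2,0.55,-0.04,0.2,0,0,-0.28]
    - [0.2,0.55,-0.04,0.2,0,0,-0.28]
    - [0.2,0.55,-0.04,0.2,0,0,-0.28]

```text
time: 2.1
tool_pos: [0.5064, 0.1979, 0.1415]
tool_rot: [-0.0, 0.784, 0.62, -0.002]
contact_force: [-0.7, -0.2, 1.0]
gripper_width: 0.2
```

```bash
python3 - <<'E'
from h import *
Q=down(np.radians(-13.5+90))
snap('side','d.png');im=cv2.imread('pics/d.png')[130:290,220:420];im=cv2.resize(im,None,fx=4,fy=4,interpolation=cv2.INTER_CUBIC)[:600]
cv2.imwrite('pics/d2.png',im)
w=snap('wrist','w.png')
print(manip.state()['tool_pos'],rel([.509,.203,.035],Q))
E
```

```text
[0.5071 0.1966 0.143 ] [ 0.0169  0.0008  0.27   -0.0002  0.0009  0.0008]
```

View pics/w.png

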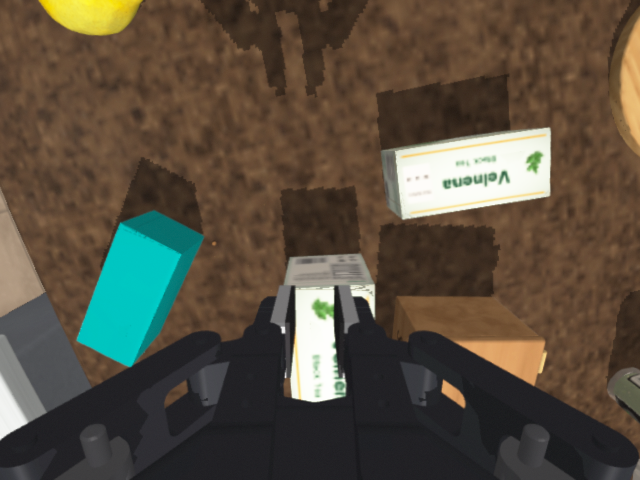

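The wrist view shows the carton's left end (bottom corners at (289,256) and (362,254)) directly below the fingers. The small carton's nearest corner is at (385,150)–(400,218), and the box is at lower right (395–545,300–360).

```bash
python3 - <<'E'
from h import *
print(ray('wrist',[(289,256),(362,254),(285,287),(374,287)],[0,0,.07,.07]))
print('small',ray('wrist',[(402,218),(397,154)],.07),'lid',ray('wrist',[(397,297),(493,297),(545,338)],.079))
print(proj('wrist',[[.5071,.1966,.143],[.509,.203,.035]]))
E
```

```text
[[0.4803 0.1812 0.    ]
 [0.5423 0.1682 0.    ]
 [0.4825 0.1806 0.07  ]
 [0.5409 0.1666 0.07  ]]
small [[0.5672 0.2089 0.07  ]
 [0.5711 0.2489 0.07  ]] lid [[0.5535 0.1601 0.079 ]
 [0.6161 0.1446 0.079 ]
 [0.6506 0.1036 0.079 ]]
[[315.1174 305.3091]
 [315.3887 234.3387]]
```

Call:
carry_out:
  moves:
    - [0.2,0.02,0,0.1,0,0,0]
    - [0.2,0.02,0,0.2,0,0,0]
    - [0.2,0.02,0,0.27,0,0,0]
    - [0.2,0.02,0,0.27,0,0,0]
    - [0.2,0.02,0,0.27,0,0,0]
    - [0.2,-0.01,0,0.27,0,0,0]
    - [0.2,-0.03,0,0.27,0,0,0]
    - [0.2,-0.05,0,0.27,0,0,0]

```text
time: 2.87
tool_pos: [0.5048, 0.1771, 0.0382]
tool_rot: [0.001, 0.785, 0.619, 0.003]
contact_force: [0.4, 2.5, 2.0]
gripper_width: 0.202
```

Call:
carry_out:
  moves:
    - [0.2,-0.02,0,0,0,0,0]
    - [0.2,-0.04,0,0,0,0,0]
    - [0.2,-0.06,0,0,0,0,0]
    - [0.2,-0.08,0,0,0,0,0]
    - [0.2,-0.1,0,0,0,0,0]
    - [0.2,-0.12,0,0,0,0,0]
    - [0.2,-0.14,0,0,0,0,0]
    - [0.2,-0.16,0,0,0,0,0]

```text
time: 3.53
tool_pos: [0.4874, 0.1147, 0.0349]
tool_rot: [-0.0, 0.785, 0.619, -0.0]
contact_force: [-0.5, 2.1, 1.1]
gripper_width: 0.202
```

```bash
python3 - <<'E'
from h import *
snap('side','e.png');im=cv2.imread('pics/e.png')[150:300,220:420]
cv2.imwrite('pics/e2.png',cv2.resize(im,None,fx=4,fy=4,interpolation=cv2.INTER_CUBIC))
s=manip.state();print(s['tool_pos'],s['contact_force'])
E
```

```text
[0.4869 0.1135 0.0346] [ 0.516  -0.4846 -0.0863]
```

View pics/e2.png

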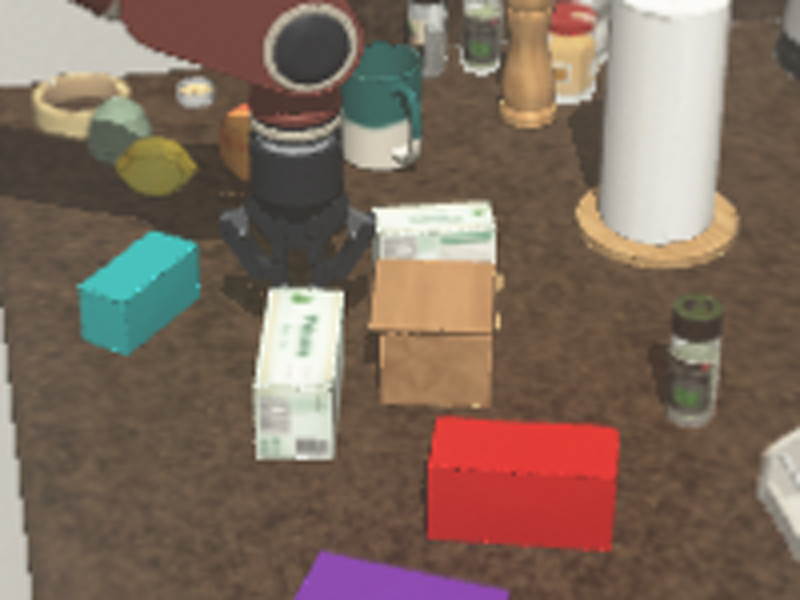

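The side view shows the carton upright and sliding to the right, with the box unmoved. I'll continue about 0.1 m.

Call:
carry_out:
  moves:
    - [0.2,-0.03,0,0,0,0,0]
    - [0.2,-0.06,0,0,0,0,0]
    - [0.2,-0.1,0,0,0,0,0]
    - [0.2,-0.14,0,0,0,0,0]
    - [0.2,-0.18,0,0,0,0,0]
    - [0.2,-0.22,0,0,0,0,0]
    - [0.2,-0.24,0,0,0,0,0]
    - [0.2,-0.25,0,0,0,0,0]

```text
time: 4.25
tool_pos: [0.4637, 0.0169, 0.0346]
tool_rot: [-0.0, 0.786, 0.619, -0.0]
contact_force: [0.9, 0.8, -0.1]
gripper_width: 0.2
```

Call:
carry_out:
  moves:
    - [0.2,0,0,0,0,0,0]
    - [0.2,0.08,0,-0.02,0,0,0]
    - [0.2,0.12,0,-0.1,0,0,0]
    - [0,0.12,0,-0.2,0,0,0]
    - [0,0.12,0,-0.3,0,0,0]
    - [0,0.12,0,-0.4,0,0,0]
    - [0,0.12,0,-0.4,0,0,0]
    - [0,0.12,0,-0.4,0,0,0]

```text
time: 4.92
tool_pos: [0.4777, 0.0653, 0.1987]
tool_rot: [0.002, 0.785, 0.62, 0.003]
contact_force: [0.0, -0.1, -1.2]
gripper_width: 0.001
```

```bash
python3 - <<'E'
from h import *
snap('side','f.png');im=cv2.imread('pics/f.png')[150:300,220:420]
cv2.imwrite('pics/f2.png',cv2.resize(im,None,fx=4,fy=4,interpolation=cv2.INTER_CUBIC))
s=manip.state();print(s['tool_pos'],s['joint_pos'])
E
```

```text
[0.4762 0.0653 0.196 ] [-0.0187 -0.2819  1.9796 -0.0001  1.4418  0.2155]
```

View pics/f2.png

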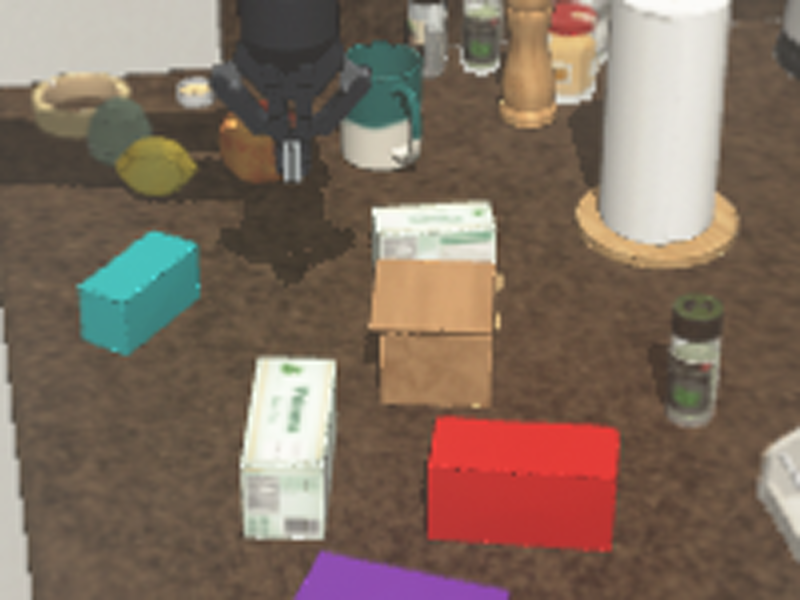

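```bash
python3 - <<'E'
from h import *
S=lambda L:[(220+(x+.5)/4-.5,150+(y+.5)/4-.5) for x,y in L]
c=ray('side',S([(255,357),(337,360),(326,472),(241,465)]),.071);l=ray('side',S([(376,260),(496,262),(493,333),(370,328)]),.079)
print(c,l)
yb=l[0]-l[3]+l[1]-l[2];yb/=np.linalg.norm(yb);print(np.degrees(np.arctan2(-yb[0],yb[1])),'lip',(l[0]+l[3])/2)
o=l[3];print('carton along box y rel. right lip corner',(c-o)@yb)
E
```

```text
[[ 0.4358  0.0091  0.071 ]
 [ 0.4987 -0.0073  0.071 ]
 [ 0.4656 -0.1499  0.071 ]
 [ 0.4052 -0.1296  0.071 ]] [[ 0.5541  0.1204  0.079 ]
 [ 0.6517  0.0984  0.079 ]
 [ 0.6252 -0.0049  0.079 ]
 [ 0.5304  0.0207  0.079 ]]
-13.848814168913192 lip [0.5423 0.0705 0.079 ]
carton along box y rel. right lip corner [-0.0339 -0.0348 -0.1812 -0.1759]
```

```bash
python3 - <<'E'
from h import *
Q=fwd(np.radians(-14),np.radians(45)); v=rel([.474,.087,.2],Q); print(v, np.linalg.norm(v[3:])*.5*57.3)
E
```

```text
[ 0.0516 -0.0178 -0.0101 -1.2331  1.2195  2.9841] 98.88351912011598
```

Call:
carry_out:
  moves:
    - [0,0.05,-0.02,0,-0.41,0.41,0.99]
    - [0,0.05,-0.02,0,-0.41,0.41,0.99]
    - [0,0.05,-0.02,0,-0.41,0.41,0.99]
    - [0,0.05,-0.02,0,-0.41,0.41,0.99]
    - [0,0.05,-0.02,0,-0.41,0.41,0.99]
    - [0,0.05,-0.02,0,-0.41,0.41,0.99]

```text
time: 5.47
tool_pos: [0.4701, 0.0863, 0.1914]
tool_rot: [0.016, 0.905, 0.402, 0.14]
contact_force: [-1.5, -0.1, -0.7]
gripper_width: -0.001
```

Call:
carry_out:
  moves:
    - [0,0,0,0,-0.41,0.41,0.99]
    - [0,0,0,0,-0.41,0.41,0.99]
    - [0,0,0,0,-0.41,0.41,0.99]
    - [0,0,0,0,-0.41,0.41,0.99]
    - [0,0,0,0,-0.41,0.41,0.99]
    - [0,0,0,0,-0.41,0.41,0.99]

```text
time: 5.97
tool_pos: [0.4708, 0.0868, 0.1919]
tool_rot: [0.032, 0.95, 0.154, 0.27]
contact_force: [-0.3, -0.4, 0.1]
gripper_width: -0.001
```

```bash
python3 - <<'E'
from h import *
Q=fwd(np.radians(-14),np.radians(45)); v=rel([.474,.087,.2],Q); print(v,manip.state()['joint_pos'])
E
```

```text
[ 0.0169  0.0046 -0.013  -0.421   0.4149  1.0032] [ 0.0194 -0.7072  2.3381  0.0148  0.9597  1.2647]
```

Call:
carry_out:
  moves:
    - [0,0.02,0,0,-0.42,0.41,1]
    - [0,0.02,0,0,-0.42,0.41,1]
    - [0,0.02,0,0,-0.42,0.41,1]
    - [0,0.02,0,0,-0.42,0.41,1]
    - [0,0.02,0,0,-0.42,0.41,1]
    - [0,0.02,0,0,-0.42,0.41,1]

```text
time: 6.47
tool_pos: [0.4782, 0.0891, 0.1969]
tool_rot: [0.048, 0.917, -0.112, 0.379]
contact_force: [0.3, 0.3, -0.0]
gripper_width: -0.002
```

```bash
python3 - <<'E'
from h import *
snap('wrist','g.png')
Q=fwd(np.radians(-14),np.radians(45)); s=manip.state();v=rel([.474,.087,.2],Q); print(v,s['joint_pos'],s['tool_pos'])
print(proj('wrist',[[.5423,.0705,.071],[.5541,.1204,.079],[.5304,.0207,.079]]))
E
```

```text
[-0.0007  0.0081 -0.0118  0.0021  0.0036  0.0051] [ 0.2109 -0.7401  2.4141 -0.4531  0.7911  2.2319] [0.4782 0.0893 0.1968]
[[317.949  280.0175]
 [257.3789 276.7032]
 [378.4653 275.7272]]
```

View pics/g.png

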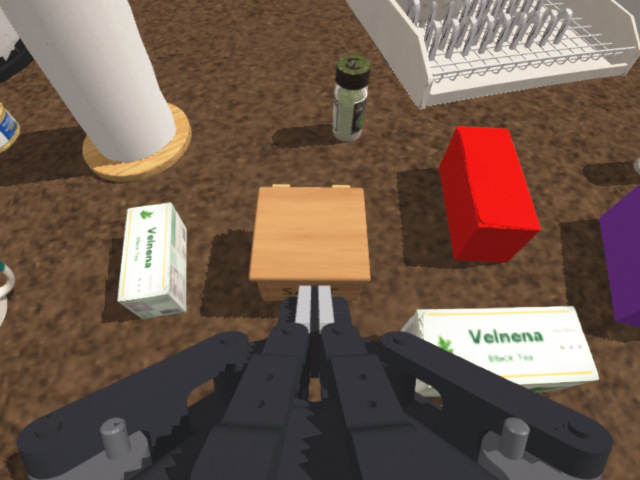

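The wrist view shows the lid with its front top edge from (251,275) to (369,277) and its back edge from (259,187) to (364,187). The carton is clear at lower right, and its left end is to the right of the box.

```bash
python3 - <<'E'
from h import *
l=ray('wrist',[(251,276),(369,277),(364,187),(259,187)],.079);print(l,np.linalg.norm(np.roll(l,-1,0)-l,axis=1))
lip=(l[0]+l[1])/2;hg=(l[2]+l[3])/2;d=hg-lip;yaw=np.arctan2(d[1],d[0]);print('lip',lip,'hinge',hg,np.degrees(yaw))
E
```

```text
[[0.556  0.1256 0.079 ]
 [0.5312 0.0289 0.079 ]
 [0.6243 0.003  0.079 ]
 [0.6489 0.1033 0.079 ]] [0.0998 0.0966 0.1033 0.0955]
lip [0.5436 0.0772 0.079 ] hinge [0.6366 0.0532 0.079 ] -14.504280157133515
```

```bash
python3 - <<'E'
from h import *
lip=np.array([.543,.075,0]);h=np.array([.97,-.242,0])
Q=fwd(np.radians(-14),np.radians(45))
for s,z in[(-.06,.1),(-.055,.047)]: print(rel(lip+s*h+[0,0,z],Q))
E
```

```text
[-0.1596 -0.0052  0.1827  0.0021  0.0036  0.0051]
[-0.2443 -0.0055  0.2854  0.0021  0.0036  0.0051]
```

Call:
carry_out:
  moves:
    - [0,-0.05,0,0.06,0,0,0]
    - [0,-0.1,0,0.12,0,0,0]
    - [0,-0.16,0,0.18,0,0,0]
    - [0,-0.21,0,0.24,0,0,0]
    - [0,-0.244,-0.005,0.285,0,0,0]
    - [0,-0.244,-0.005,0.285,0,0,0]
    - [0,-0.244,-0.005,0.285,0,0,0]
    - [0,-0.244,-0.005,0.285,0,0,0]

```text
time: 7.18
tool_pos: [0.4921, 0.0878, 0.051]
tool_rot: [0.047, 0.916, -0.112, 0.381]
contact_force: [-0.0, 0.2, 0.7]
gripper_width: 0.001
```

```bash
python3 - <<'E'
from h import *
lip=np.array([.543,.075,0]);h=np.array([.97,-.242,0])
Q=fwd(np.radians(-14),np.radians(45))
s=manip.state();print(s['tool_pos'],s['joint_pos'],s['contact_force'])
for a,z in[(-.001,.047),(-.001,.08)]: print(rel(lip+a*h+[0,0,z],Q))
snap('side','i.png');im=cv2.imread('pics/i.png')[170:270,260:390]
cv2.imwrite('pics/i2.png',cv2.resize(im,None,fx=6,fy=6,interpolation=cv2.INTER_CUBIC))
E
```

```text
[0.4921 0.0878 0.051 ] [ 0.1976 -0.3919  2.4783 -0.7956  0.4384  2.6387] [-0.0033  0.1821  0.6664]
[ 0.0835  0.0002  0.0984 -0.0004 -0.0061 -0.    ]
[ 0.142   0.0002  0.0402 -0.0004 -0.0061 -0.    ]
```

View pics/i2.png

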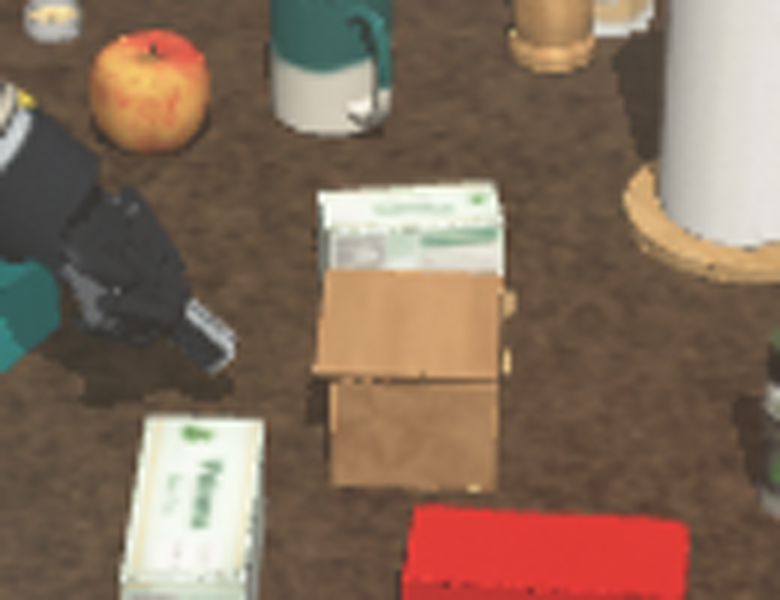

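The side view shows the shut fingers at 45°, tip at (225,360), in front of the box and below lid level. The path to the lip is free.

Call:
carry_out:
  moves:
    - [0,0.02,0,0.025,0,0,0]
    - [0,0.04,0,0.047,0,0,0]
    - [0,0.055,0,0.065,0,0,0]
    - [0,0.067,0,0.08,0,0,0]
    - [0,0.076,0,0.09,0,0,0]
    - [0,0.081,0,0.096,0,0,0]
    - [0,0.083,0,0.098,0,0,0]
    - [0,0.083,0,0.098,0,0,0]

```text
time: 7.9
tool_pos: [0.5408, 0.0754, 0.0457]
tool_rot: [0.047, 0.917, -0.113, 0.381]
contact_force: [-0.2, -0.4, 0.2]
gripper_width: 0.002
```

```bash
python3 - <<'E'
from h import *
lip=np.array([.543,.075,0]);h=np.array([.97,-.242,0])
s=manip.state();print(s['tool_pos'],s['joint_pos'],s['contact_force'])
snap('side','j.png');im=cv2.imread('pics/j.png')[170:270,260:390]
cv2.imwrite('pics/j2.png',cv2.resize(im,None,fx=6,fy=6,interpolation=cv2.INTER_CUBIC))
# arc: tip corner (TCP+11mm tool x) at radius .094->.08 on lid underside
Q=fwd(np.radians(-14),np.radians(45)); hg=lip+.1*h+[0,0,.071]
b=(s['tool_pos'],R.from_quat(np.roll(s['tool_rot'],-1)))
for f in range(0,110,10):
    f=np.radians(f); r=.094-.012*min(f/1.5,1)
    c=hg+r*(-np.cos(f)*h+np.sin(f)*np.array([0,0,1]))
    print(round(np.degrees(f)),c-.011*Q.apply([1,0,0]),rel(c-.011*Q.apply([1,0,0]),None,b)[:3])
E
```

```text
[0.5408 0.0754 0.0457] [ 0.1378 -0.2357  2.3766 -0.8354  0.3642  2.6494] [-0.1541 -0.3714  0.1544]
0 [0.5413 0.0754 0.0632] [ 0.0317 -0.0005 -0.0301]
10 [0.544  0.0748 0.0793] [ 0.0652 -0.0005 -0.0535]
20 [0.5493 0.0734 0.0944] [ 0.1016 -0.0005 -0.0705]
30 [0.557  0.0715 0.1081] [ 0.1399 -0.0006 -0.0806]
40 [0.5668 0.0691 0.1201] [ 0.1788 -0.0006 -0.0838]
50 [0.5782 0.0662 0.1299] [ 0.217  -0.0006 -0.0803]
60 [0.5909 0.063  0.1374] [ 0.2534 -0.0006 -0.0702]
70 [0.6045 0.0597 0.1424] [ 0.2869 -0.0007 -0.0542]
80 [0.6185 0.0562 0.1448] [ 0.3166 -0.0007 -0.033 ]
90 [0.6325 0.0527 0.1452] [ 0.3428 -0.0007 -0.0082]
100 [0.6463 0.0492 0.144 ] [ 0.3657 -0.0007  0.0192]
```

View pics/j2.png

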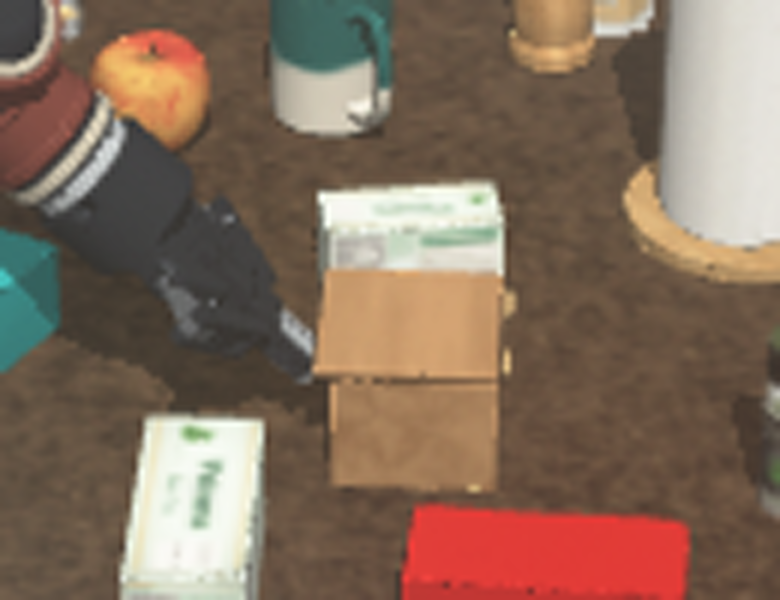

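The tip is under the lip (tip at (310,375), hidden behind the lid's front edge), with no contact force. I'll lift a first part along the arc and check.

Call:
carry_out:
  moves:
    - [0,0.012,0,-0.008,0,0,0]
    - [0,0.024,0,-0.018,0,0,0]
    - [0,0.036,0,-0.03,0,0,0]
    - [0,0.05,0,-0.042,0,0,0]
    - [0,0.066,0,-0.052,0,0,0]
    - [0,0.083,0,-0.062,0,0,0]
    - [0,0.102,0,-0.07,0,0,0]
    - [0,0.102,0,-0.07,0,0,0]

```text
time: 8.62
tool_pos: [0.5501, 0.0734, 0.0958]
tool_rot: [0.046, 0.916, -0.113, 0.382]
contact_force: [-0.4, -0.2, 1.0]
gripper_width: 0.001
```

```bash
python3 - <<'E'
from h import *
s=manip.state();print(s['tool_pos'],s['joint_pos'],s['contact_force'])
snap('side','k.png');im=cv2.imread('pics/k.png')[170:270,260:390]
cv2.imwrite('pics/k2.png',cv2.resize(im,None,fx=6,fy=6,interpolation=cv2.INTER_CUBIC))
E
```

```text
[0.5501 0.0734 0.0958] [ 0.1289 -0.3337  2.3484 -0.6329  0.4512  2.4244] [-0.3871 -0.1663  0.9988]
```

View pics/k2.png

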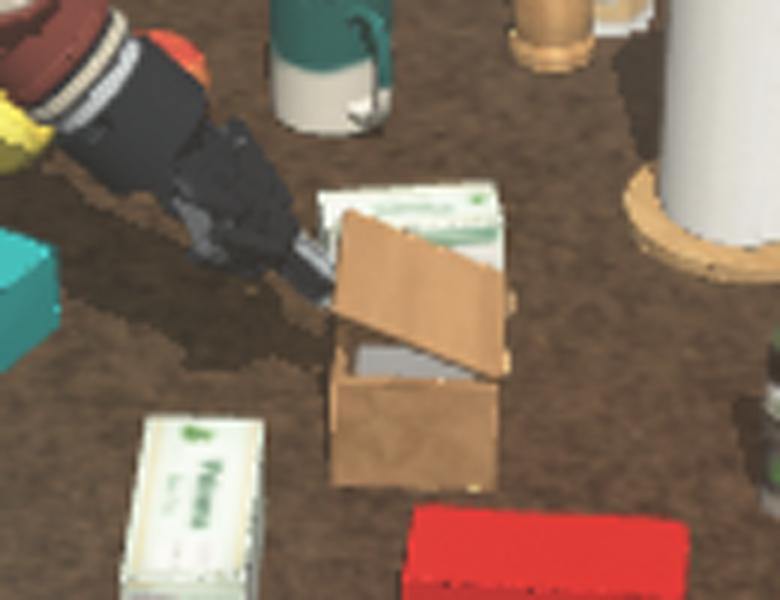

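The lid is up about 25°, with the tip under it at (330,290) and the box unmoved. I'll continue along the arc.

Call:
carry_out:
  moves:
    - [0,0.019,0,-0.006,0,0,0]
    - [0,0.038,0,-0.01,0,0,0]
    - [0,0.058,0,-0.012,0,0,0]
    - [0,0.077,0,-0.013,0,0,0]
    - [0,0.096,0,-0.012,0,0,0]
    - [0,0.115,0,-0.01,0,0,0]
    - [0,0.134,0,-0.006,0,0,0]
    - [0,0.152,0,0,0,0,0]

```text
time: 9.33
tool_pos: [0.5919, 0.0625, 0.1378]
tool_rot: [0.047, 0.916, -0.113, 0.381]
contact_force: [-0.7, 0.8, -0.4]
gripper_width: -0.002
```

Call:
carry_out:
  moves:
    - [0,0.017,0,0.008,0,0,0]
    - [0,0.033,0,0.016,0,0,0]
    - [0,0.048,0,0.027,0,0,0]
    - [0,0.063,0,0.038,0,0,0]
    - [0,0.077,0,0.05,0,0,0]
    - [0,0.089,0,0.062,0,0,0]
    - [0,0.1,0,0.074,0,0,0]
    - [0,0.106,0,0.082,0,0,0]

```text
time: 10.0
tool_pos: [0.6433, 0.0496, 0.1439]
tool_rot: [0.047, 0.917, -0.113, 0.381]
contact_force: [-0.2, -0.0, -0.3]
gripper_width: 0.0
```

```bash
python3 - <<'E'
from h import *
s=manip.state();print(s['tool_pos'],s['joint_pos'],s['contact_force'])
snap('side','l.png');im=cv2.imread('pics/l.png')[150:270,260:390]
cv2.imwrite('pics/l2.png',cv2.resize(im,None,fx=5,fy=5,interpolation=cv2.INTER_CUBIC))
E
```

```text
[0.6433 0.0496 0.1439] [ 0.0514 -0.1751  2.129  -0.4751  0.4682  2.2138] [-0.204  -0.0444 -0.2698]
```

View pics/l2.png

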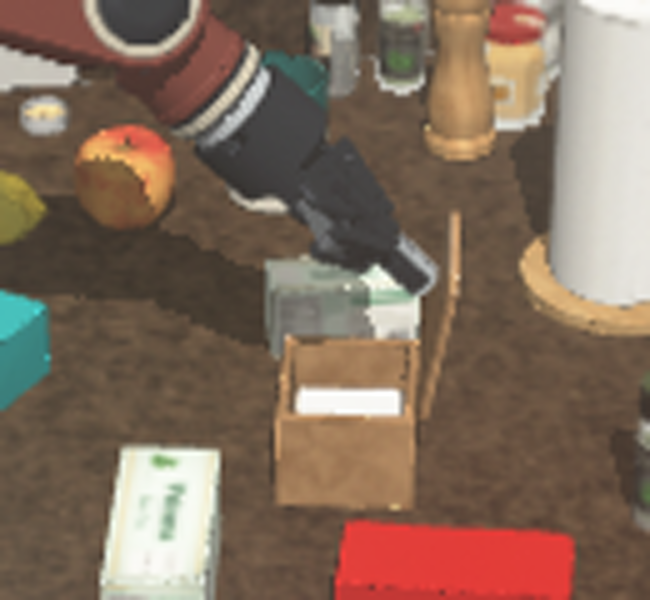

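The lid stands past upright, leaning back ((455,215) to (425,415)), with the finger clear of it. I'll retract along the finger axis.

Call:
carry_out:
  moves:
    - [0,0,0,-0.05,0,0,0]
    - [0,0,0,-0.12,0,0,0]
    - [0,0,0,-0.2,0,0,0]
    - [0,0,0,-0.28,0,0,0]
    - [0,0,0,-0.35,0,0,0]
    - [0,0,0,-0.35,0,0,0]
    - [0,0,0,-0.35,0,0,0]
    - [0,0,0,-0.35,0,0,0]

```text
time: 10.72
tool_pos: [0.5461, 0.0738, 0.2419]
tool_rot: [0.047, 0.917, -0.113, 0.38]
contact_force: [-0.1, 0.5, -0.4]
gripper_width: 0.0
```

Call:
carry_out:
  moves:
    - [0,0,0,0,0,0,0]
    - [0,0,0,0,0,0,0]
    - [0,0,0,0,0,0,0]
    - [0,0,0,0,0,0,0]
    - [0,0,0,0,0,0,0]
    - [0,0,0,0,0,0,0]

```text
time: 11.22
tool_pos: [0.5463, 0.0737, 0.2423]
tool_rot: [0.047, 0.917, -0.113, 0.38]
contact_force: [0.1, 0.8, 0.2]
gripper_width: -0.001
```

```bash
python3 - <<'E'
from h import *
s=manip.state();print(s['time'],s['tool_pos'],s['contact_force'])
a=snap('side','m.png');b=snap('wrist','n.png')
im=cv2.resize(cv2.imread('pics/m.png')[150:300,220:390],None,fx=2.4,fy=2.4,interpolation=cv2.INTER_CUBIC)
w=cv2.resize(cv2.imread('pics/n.png'),(392,360)[::1]);im=cv2.resize(im,(408,360))
cv2.imwrite('pics/mn.png',np.hstack([im,w]))
E
```

```text
11.2167 [0.5463 0.0737 0.2423] [0.1466 0.7544 0.2349]
```

View pics/mn.png

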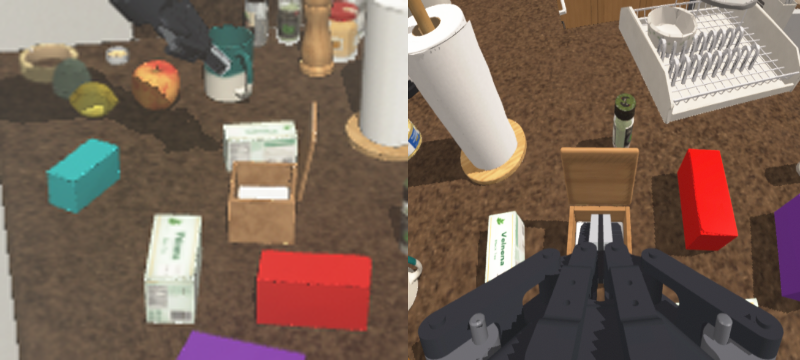

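The lid is open and leaning back (left panel (315,105) to (303,200)), and the box is in place. The carton is standing clear on the right, and the arm is touching nothing.

```bash
python3 -c "
from plant import manip
print(manip.job_done())"
```

```text
the job is handed in; nothing more can be done
None
```

I slid the tea carton to the right along the worktop with two fingertips. I then put the shut fingertips under the lid's lip and flipped the lid past upright. The job was handed in at about 11.3 s.

- **Carton:** before the flip I measured its nearest end about 34 mm to the right of the lid's right edge. It stood flat and had not moved in the last picture.
- **Lid:** after I backed off, it leaned back and stayed open for over a second with nothing touching it. I judged this from the pictures and did not measure the angle.
- **Box:** its lid corners measured within about 4 mm of their starting place after the carton push. It looked unmoved in the last picture.
- **Other things:** those the last pictures show look undisturbed. The tin and the right-hand spice jar were outside the last view, but the arm only passed well above that area.
- **Forces:** the wrist readings I saw stayed below about 3 N.
- **Disagreements:** the side and wrist cameras put the lip about 7 mm apart sideways, which did not matter for the flip. I viewed 12 pictures, two over the budget of 10.

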